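# Open the sample reader's lid

## Task

The next water sample is to be measured in the larger of the two sample readers on the counter: press its release bar, the oblong bar on the deck in front of the lid, so that the lid springs fully open, and let go of the bar. Leave the smaller reader shut.

Things in the scene. Friction and masses are not known exactly. Their poses are not given: they have to be found in the camera images.
- reader_release_top (a point): Centre of the top face of the larger reader's release bar: oblong, grey, 26 mm (x) by 50 mm (y), level, 82 mm above the counter, 12 mm proud of the front deck of a white reader 200 mm long, 140 wide, 90 tall over its shut grey lid. z up; x points from the bar over the lid to the hinge at the back, y along the bar. The bar side roughly faces the robot. It is pushed straight down and springs back.
- reader_release (a joint): Travel of the larger reader's release bar in m: 0 up, 0.006 fully down, grows downward. Spring: about 2 N to start it, 6 N fully down; at about 4 mm the latch lets the lid go.
- reader_lid (a joint): Opening of the larger reader's lid in rad: 0 shut and latched, 1.5 at its stop, fully open. 115 mm long, 138 wide, 20 thick; its front edge is 43 mm from the bar's centre along x, its hinge 158 mm, 70 mm above the counter. Let go, a spring swings it up and away from the bar in about a second; it stays up, nearly upright, top 185 mm above the counter.
- pocket_lid (a joint): Opening of the smaller reader's lid in rad: 0 shut and latched, 1.5 fully open. This reader has the same make and colours but is 150 mm long, 95 wide, 70 tall, with a release bar of 18 by 32 mm; it stands about 0.3 m to the left or right of the larger one, and is to stay shut.

How it is judged:
By the outcome, as a careful person would: the job done as asked, in the order asked, and still so for the second after the job is handed in, with the robot touching nothing.
It also fails if it takes over 27 s, if anything falls off the work surface, if the arm or the gripper's body presses on something with over 40 N, if the wrist force passes 120 N, or if a joint passes its speed limit or range.

## Robot

A 6-joint arm with a two-finger parallel gripper is mounted at the origin on the work surface. World frame = base frame: x ahead of the robot, y to its left, z up, the work surface at z = 0. Lengths are in m, angles in rad, forces in N, time in s.
With the tool pointing down it reaches from about 0.35 to 0.975 m from the base axis. Payload 4.9 kg.
Tool frame: the origin (TCP) lies midway between the tips of the shut fingers; the grasp point (between the pads) lies 19 mm behind it; z points along the fingers, y is the line along which they close (so a half turn about z gives the same grasp; the last joint's range is limited). The gripper opens to 85 mm and grips with 20 to 120 N. Pads are 22 mm wide; open, the fingers measure 114 mm over their backs; the gripper's body (76 mm by 85 mm) begins 54 mm behind the grasp point. The pads swing forward as they close: fully open they stand 13 mm farther back than shut.
Start: joints at [1.095, 0.053, 1.613, -0, 1.476, -0.119], TCP at [0.218, 0.586, 0.231] pointing down, gripper open.
Joint ranges: [-3.01, 3.01], [-1.01, 2.22], [0.06, 2.58], [-1.02, 4.17], [0.09, 2.62], [-3.14, 3.14]. Speed limits (rad/s): [2.57, 2.57, 3.14, 3.14, 3.14, 3.14].

## Interface

Orientations are given as a rotation vector (axis times angle).
In Python, from station import ctrl, optics, job gives the robot as it stands.
- The arm moves only by the shell command python3 -m jog 'ROWS' [OPENING] [FORCE]. ROWS is JSON, a list of rows, each a list of 2 entries, a list of its own where there are three numbers: the shift along the tool's x, y, z in m, then the turn, a rotation vector about the tool's x, y, z in rad. A call has 1 to 5 rows; each row is the pose to reach, as a shift and turn from the pose commanded when the call began, along the tool's axes at that moment; what a row does not reach only later rows make up. A row lasts 1/10 s, in which the tool goes at most 50 mm and 8.59 degrees, less where a joint would pass 70% of its speed; a pose out of reach is approached as far as the arm can. A call with a gripper value outside its range is refused whole. OPENING is the opening, from 0 (shut) to 1 (fully open), set as the call begins (- or left out, the last holds). The fingers move at their own pace and stop on an object; FORCE is the grip in N (left out, the last holds). Time passes only in rows, so rows that repeat a pose let the fingers close. It gives the time, the measured TCP pose, the force, the opening and the grip force at its end, in the units of the state.
- ctrl.get_obs(): the state, without advancing time (a new reading comes with each control period).
- optics.get_image(name): name is "scene" or "top" or "wrist"; returns a dict with "image" (400x640x3 uint8, blue, green, red), "fx", "fy", "cx", "cy" (pixels), "D" ([k1, k2, p1, p2, k3] as OpenCV has them; the pictures are not rectified), "rvec" (rotation vector, rad) and "tvec" (3), from world to camera coordinates, as OpenCV has them; the wrist camera has in their place "mount" (4x4, takes a point from camera to tool coordinates, whose origin is the TCP and whose axes are the flange's). Camera axes: x right, y down, z forward; pixel columns grow to the right and rows downward; lengths in m; the calibration is good to about 2 mm. A picture is of the moment at which its call begins: read the wrist's pose just before it. There is no depth.
- job.finish_job(): hands the job in; it is judged then, once.
The state is a dict: "t": time; "q": joint angles; "dq": joint speeds; "effort": joint torques, N m; "tool_pos": TCP position; "tool_rot": TCP orientation; "contact_force": force on the tool from outside, world axes, zero at the start; "wrist_torque": the same for the moment, N m; "opening": finger opening in m; "grip_force": force on a finger pad.
Only numpy, scipy, OpenCV 4.12 (cv2) and the standard library are available. Lean on these libraries where they do the work, as an engineer would, in place of code of your own. Each camera call takes 0.05 s, during which the arm holds its last target. There are 200 camera calls.

## Working session

There is one attempt and no reset: what is moved stays moved. The work goes in short steps, Python scripts to look and compute and a shell command to move; the robot and the scene stay as the last step left them, time stands still between calls to the robot, and variables do not carry over. Pictures are saved under pics/ and viewed, at most 10 in all, crops included, and the job is handed in when it is done.

```bash
mkdir -p pics; python3 - <<'E'
from station import ctrl, optics
import cv2,pickle
o=ctrl.get_obs();print(o)
d={}
for n in("scene","top"):
    d[n]=optics.get_image(n);cv2.imwrite(f"pics/{n}0.png",d[n]["image"])
    print(n,d[n]["rvec"],d[n]["tvec"],d[n]["fx"],d[n]["D"])
pickle.dump(d,open("d.pkl","wb"))
E
```

```text
{'t': 0.0, 'q': array([ 1.09498862e+00,  5.33406995e-02,  1.61426440e+00, -6.82677908e-06,
        1.47601825e+00, -1.18992366e-01]), 'dq': array([ 1.03678091e-05,  1.18434745e-03,  1.25801399e-03,  5.36981510e-04,
       -2.29277848e-03, -8.53674485e-05]), 'effort': array([-5.16854889e-04, -3.93680978e+01, -3.70179927e+01, -1.77190377e-04,
        7.23450183e-03, -4.38232448e-06]), 'tool_pos': array([0.21802047, 0.58508386, 0.23009073]), 'tool_rot': array([-5.57409935e-01, -3.09114728e+00,  3.05233879e-03]), 'contact_force': array([-0.51350297,  0.10936402,  0.02843558]), 'wrist_torque': array([-0.02188683,  0.02261204,  0.01259543]), 'grip_force': 0.0, 'opening': 0.08497904854252314}
scene [ 2.11758822  0.9017651  -0.42239286] [-0.38656604 -0.20211806  1.27038233] 512.4300526212953 [-0.11449039  0.          0.          0.          0.        ]
top [ 2.20959181 -2.18243936  0.04758229] [-0.0125153   0.59393529  0.80845671] 404.6657158023364 [-0.08230508  0.          0.          0.          0.        ]
```

View pics/top0.png

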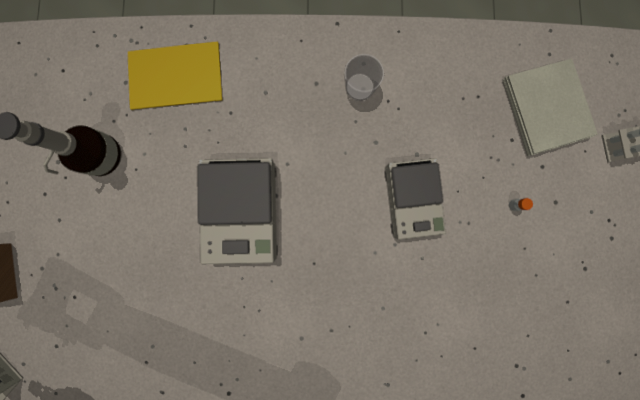

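View pics/scene0.png

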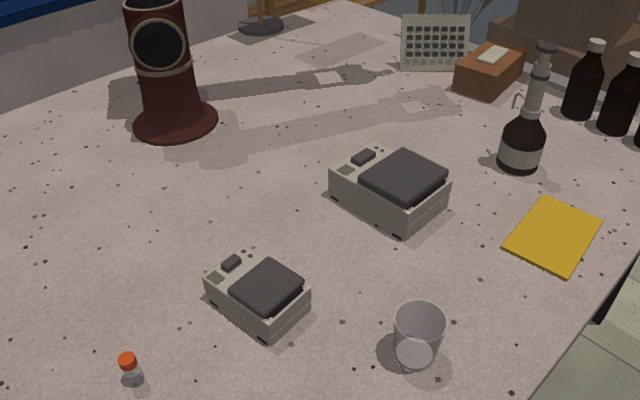

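The top view shows the larger reader with its bar at about (236,247) and its lid above that, centred near (235,193). The smaller reader is to its right, with its bar at (422,226). In the scene view the larger reader's bar is at about (363,157).

```bash
cat >h.py <<'E'
import numpy as np,cv2
def ray(d,uv,R,t):
    K=np.array([[d["fx"],0,d["cx"]],[0,d["fy"],d["cy"]],[0,0,1]])
    p=cv2.undistortPoints(np.array(uv,float).reshape(-1,1,2),K,np.array(d["D"],float))[:,0]
    return -R.T@t, np.c_[p,np.ones(len(p))]@R
def onz(d,uv,z,Rt=None):
    R,t=Rt if Rt else (cv2.Rodrigues(np.array(d["rvec"]))[0],np.array(d["tvec"]).ravel())
    c,r=ray(d,uv,R,t); return c+r*((z-c[2])/r[:,2:])
def blob(img,seed,thr=95):
    m=(img.max(2)<thr).astype(np.uint8); n,l=cv2.connectedComponents(m,connectivity=4)
    c=cv2.findContours((l==l[seed[1],seed[0]]).astype(np.uint8),0,1)[0][0]
    return c,cv2.minAreaRect(c)
E
python3 - <<'E'
import pickle,numpy as np,cv2
from h import *
d=pickle.load(open("d.pkl","rb"))
for n,s in(("top",(236,247)),("top",(236,193)),("scene",(363,157))):
    im=d[n]["image"];print(n,im[s[1],s[0]])
    c,r=blob(im,s);print(r,cv2.contourArea(c))
    b=cv2.boxPoints(r); z=.09 if s[1]==193 else .082
    w=onz(d[n],np.r_[[r[0]],b],z);print(w.round(4)); e=np.diff(w[1:],axis=0);print(np.linalg.norm(e,axis=1),np.degrees(np.arctan2(e[:,1],e[:,0])))
E
```

```text
top [73 77 79]
((235.5, 247.0), (14.0, 27.0), 90.0) 349.5
[[0.5034 0.1417 0.082 ]
 [0.516  0.1674 0.082 ]
 [0.5168 0.1167 0.082 ]
 [0.4908 0.1162 0.082 ]
 [0.49   0.1669 0.082 ]]
[0.05068563 0.02599832 0.05063763] [ -89.09818307 -179.02594402   90.97332036]
top [71 76 78]
((238.5, 212.5), (105.0, 83.0), 90.0) 5270.0
[[0.5676 0.1358 0.09  ]
 [0.6647 0.2162 0.09  ]
 [0.666  0.0606 0.09  ]
 [0.4722 0.0575 0.09  ]
 [0.4695 0.2114 0.09  ]]
[0.15563447 0.19379272 0.1539303 ] [ -89.49995982 -179.07764746   91.0196464 ]
scene [76 77 83]
((362.7471923828125, 157.09552001953125), (12.61397647857666, 25.121950149536133), 57.9946174621582) 242.5
[[0.5119 0.1374 0.082 ]
 [0.496  0.1143 0.082 ]
 [0.4929 0.1795 0.082 ]
 [0.5279 0.1608 0.082 ]
 [0.5297 0.0981 0.082 ]]
[0.06523425 0.03973554 0.06274045] [ 92.72510913 -28.06713971 -88.36980035]
```

```bash
python3 -m jog '[[[-0.04,-0.03,0],[0,0,0]],[[-0.08,-0.06,0],[0,0,0]],[[-0.12,-0.09,0],[0,0,0]],[[-0.16,-0.12,0],[0,0,0]],[[-0.2,-0.15,0],[0,0,0]]]' 0 20
python3 -m jog '[[[-0.04,-0.03,0],[0,0,0]],[[-0.08,-0.06,0],[0,0,-0.1]],[[-0.12,-0.09,0],[0,0,-0.2]],[[-0.15,-0.12,0],[0,0,-0.3]],[[-0.15,-0.12,0],[0,0,-0.37]]]'
python3 - <<'E'
from station import ctrl
from scipy.spatial.transform import Rotation as R
import numpy as np
o=ctrl.get_obs();r=R.from_rotvec(o["tool_rot"]).as_matrix();print(o["t"],o["tool_pos"],r.round(3),o["opening"])
print(r.T@(np.array([.5,.142,.13])-o["tool_pos"]))
E
```

```text
t: 0.6
tool_pos: [0.3537, 0.3734, 0.2308]
tool_rot: [-0.557, -3.092, 0.001]
contact_force: [1.3, 0.6, -0.5]
opening: 0.0125
grip_force: 0.0
t: 1.1
tool_pos: [0.4535, 0.2063, 0.2308]
tool_rot: [0.016, -3.141, 0.003]
contact_force: [-1.3, 0.7, 0.3]
opening: -0.0001
grip_force: 0.0
1.1 [0.4534962  0.20625609 0.23080165] [[-1.    -0.01  -0.   ]
 [-0.01   1.    -0.002]
 [ 0.    -0.002 -1.   ]] -0.00013227735624915968
[-0.04587901 -0.06455199  0.10089884]
```

```bash
python3 -m jog '[[[-0.023,-0.032,0.02],[0,0,0]],[[-0.046,-0.065,0.05],[0,0,0]],[[-0.046,-0.065,0.08],[0,0,0]],[[-0.046,-0.065,0.1],[0,0,0]],[[-0.046,-0.065,0.1],[0,0,0]]]'
python3 - <<'E'
from station import ctrl,optics
from scipy.spatial.transform import Rotation as Ro
from h import *
o=ctrl.get_obs();d=optics.get_image("wrist")
print(o["tool_pos"],o["contact_force"])
T=np.eye(4);T[:3,:3]=Ro.from_rotvec(o["tool_rot"]).as_matrix();T[:3,3]=o["tool_pos"]
C=np.linalg.inv(T@np.array(d["mount"]));Rt=(C[:3,:3],C[:3,3])
K=np.array([[d["fx"],0,d["cx"]],[0,d["fy"],d["cy"]],[0,0,1]])
q=lambda p:cv2.projectPoints(np.array([p],float),cv2.Rodrigues(C[:3,:3])[0],C[:3,3],K,np.array(d["D"],float))[0].ravel()
print(q([.5034,.1417,.082]),q(o["tool_pos"]))
x,y=map(int,q([.5034,.1417,.082]))
cv2.imwrite("pics/w1.png",d["image"])
for z in (.082,):
  for s in((x,y),(x+25,y),(x-25,y)):
    if 0<=s[0]<640 and 0<=s[1]<400:
      c,r=blob(d["image"],s);print(s,r,onz(d,np.r_[[r[0]],cv2.boxPoints(r)],z,Rt).round(4))
E
```

```text
t: 1.6
tool_pos: [0.4959, 0.1452, 0.1269]
tool_rot: [0.019, -3.133, 0.002]
contact_force: [-0.1, 0.1, 0.0]
opening: 0.0001
grip_force: 0.0
[0.49592642 0.14515373 0.12692614] [-0.10834853  0.10873545  0.03962635]
[311.5438128  238.71943499] [316.52133623 259.39741581]
(311, 238) ((353.5, 199.5), (399.0, 571.0), 90.0) [[ 0.4734  0.1706  0.082 ]
 [ 0.357   0.0015  0.082 ]
 [ 0.3527  0.3274  0.082 ]
 [ 0.6548  0.4343  0.082 ]
 [ 0.6613 -0.0736  0.082 ]]
(336, 238) ((353.5, 199.5), (399.0, 571.0), 90.0) [[ 0.4734  0.1706  0.082 ]
 [ 0.357   0.0015  0.082 ]
 [ 0.3527  0.3274  0.082 ]
 [ 0.6548  0.4343  0.082 ]
 [ 0.6613 -0.0736  0.082 ]]
(286, 238) ((353.5, 199.5), (399.0, 571.0), 90.0) [[ 0.4734  0.1706  0.082 ]
 [ 0.357   0.0015  0.082 ]
 [ 0.3527  0.3274  0.082 ]
 [ 0.6548  0.4343  0.082 ]
 [ 0.6613 -0.0736  0.082 ]]
```

View pics/w1.png

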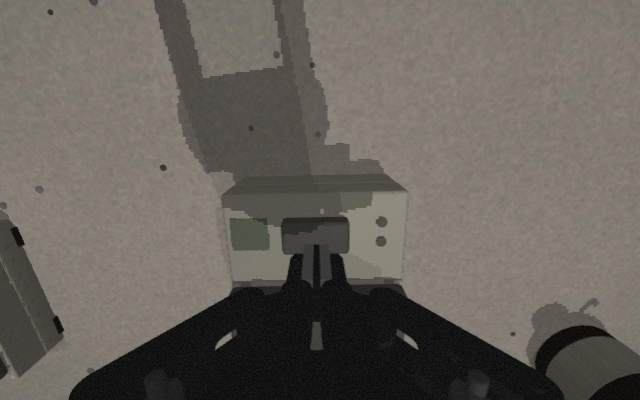

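The wrist view shows the bar at columns 282–349 and rows 218–253. The shut fingertips are over it near (316,255). This agrees with the top view to within about 3 mm, so I'll go down.

```bash
python3 -m jog '[[[0,0.002,0.01],[0,0,0]],[[0,0.002,0.02],[0,0,0]],[[0,0.002,0.03],[0,0,0]],[[0,0.002,0.038],[0,0,0]],[[0,0.002,0.038],[0,0,0]]]'; python3 -m jog '[[[0,0,0.003],[0,0,0]],[[0,0,0.006],[0,0,0]],[[0,0,0.008],[0,0,0]],[[0,0,0.008],[0,0,0]]]'
```

```text
t: 2.15
tool_pos: [0.4976, 0.1479, 0.0916]
tool_rot: [0.021, -3.139, 0.001]
contact_force: [0.3, 0.4, -0.0]
opening: 0.0
grip_force: 0.0
t: 2.55
tool_pos: [0.4987, 0.1479, 0.0851]
tool_rot: [0.021, -3.141, 0.0]
contact_force: [-0.7, -0.2, -1.1]
opening: -0.0003
grip_force: 0.0
```

```bash
python3 -m jog '[[[0,0,0.002],[0,0,0]],[[0,0,0.004],[0,0,0]],[[0,0,0.005],[0,0,0]],[[0,0,0.006],[0,0,0]],[[0,0,0.006],[0,0,0]]]';python3 -m jog '[[[0,0,0.001],[0,0,0]],[[0,0,0.001],[0,0,0]],[[0,0,0.001],[0,0,0]]]'
```

```text
t: 3.05
tool_pos: [0.499, 0.148, 0.0797]
tool_rot: [-0.021, 3.141, 0.0]
contact_force: [-1.2, -0.7, 3.0]
opening: 0.0
grip_force: 1.8
t: 3.35
tool_pos: [0.499, 0.148, 0.0783]
tool_rot: [-0.021, 3.141, 0.0]
contact_force: [1.0, -0.1, 2.3]
opening: -0.0003
grip_force: 1.0
```

Contact force has started, at roughly 3–4 mm of travel. I'll press a little further and look at the lid.

```bash
python3 -m jog '[[[0,0,0.001],[0,0,0]],[[0,0,0.002],[0,0,0]],[[0,0,0.003],[0,0,0]],[[0,0,0.003],[0,0,0]],[[0,0,0.003],[0,0,0]]]'
python3 - <<'E'
from station import ctrl,optics
import cv2
cv2.imwrite("pics/s1.png",optics.get_image("scene")["image"][80:320,180:500])
E
```

```text
t: 3.85
tool_pos: [0.499, 0.148, 0.076]
tool_rot: [-0.021, 3.141, -0.0]
contact_force: [-1.8, -1.7, 7.7]
opening: 0.0
grip_force: 3.3
```

View pics/s1.png

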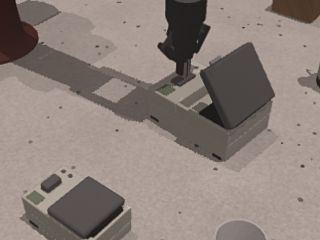

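The larger reader's lid is swinging up (crop 237,85), and the smaller reader is still shut (85,205). I'll release the bar by moving straight up, then back away toward the robot.

```bash
python3 -m jog '[[[0,0,-0.01],[0,0,0]],[[0.01,0,-0.03],[0,0,0]],[[0.03,0,-0.06],[0,0,0]],[[0.05,0,-0.1],[0,0,0]],[[0.06,0,-0.13],[0,0,0]]]'
python3 -m jog '[[[0,0,0],[0,0,0]],[[0,0,0],[0,0,0]],[[0,0,0],[0,0,0]],[[0,0,0],[0,0,0]],[[0,0,0],[0,0,0]]]'
python3 -m jog '[[[0,0,0],[0,0,0]],[[0,0,0],[0,0,0]],[[0,0,0],[0,0,0]],[[0,0,0],[0,0,0]],[[0,0,0],[0,0,0]]]'
python3 - <<'E'
from station import ctrl,optics
import cv2
cv2.imwrite("pics/s2.png",optics.get_image("scene")["image"][80:320,180:500])
E
```

```text
t: 4.4
tool_pos: [0.4374, 0.1472, 0.2068]
tool_rot: [0.021, -3.141, -0.0]
contact_force: [1.2, -0.4, 0.1]
opening: 0.0
grip_force: 0.0
t: 4.9
tool_pos: [0.4382, 0.147, 0.2037]
tool_rot: [0.021, -3.139, 0.001]
contact_force: [0.1, 0.3, -0.2]
opening: 0.0
grip_force: 0.0
t: 5.4
tool_pos: [0.4388, 0.1472, 0.2053]
tool_rot: [-0.021, 3.141, 0.0]
contact_force: [0.0, 0.1, 0.3]
opening: -0.0001
grip_force: 0.0
```

View pics/s2.png

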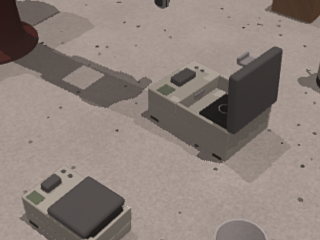

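The larger reader's lid is nearly upright (crop 253,88), and its bar is back up at (183,75). The smaller reader is shut and the arm is clear of everything.

```bash
python3 -c "
from station import job
print(job.finish_job())"
```

```text
the job is handed in; nothing more can be done
None
```

The larger reader's lid is fully open and its release bar is back up, the smaller reader is still shut, the arm is clear of everything, and the job was handed in about 5.5 s into the 27 s limit.

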